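Lock the lamp insert into the microscope lamp house

TASK

Pick up the lamp insert, the one with two lugs sticking out below its finger bar, and lower it into the slotted round opening on top of the white lamp house with its lugs in the slots. Push it down against the spring as far as it goes, turn it clockwise (seen from above) about 65 degrees so that the lugs are caught under the top plate, and let go so that it stays locked and upright.

Things in the scene. Friction and masses are not known exactly. Their poses are not given: they have to be found in the camera images.
- lamp_insert: Sizes in mm. Upright, 84 tall, about 140 g. Origin under foot, z up. Metal foot d28, tapering to d23 below 7; flange d40 at z 28-38 with two lugs along x (72 over tips, 14 wide, 10 thick); black finger bar z 38-84, 36 long in x, 14 thick in y: grip across y, fingertips above z 56 to clear the house. Same after a half turn. Not it: the plug with same bar but plain d54 flange; eyepiece.
- socket (a point): Sizes in mm. Centre of the opening in the top face (z 75) of the fixed white lamp house, 160 x 150. Opening d52 plus slots along x: 36 wide, to 42 either side; plate 6 thick. Inside, a brass cup (bore d36, floor 36 below top when up) takes the foot; dogs 28 apart under the slots take the lugs. Insert origin is 50 below top when pushed home, 44 when locked and released (sprung up under plate).
- carrier (a joint): How far the brass cup is pushed down, m: 0 up (start), 0.014 fully down; spring about 3 N at 0, 8.5 N at 0.014. The lugs clear the underside of the top plate beyond 0.008, and it rests at about 0.008 when locked.
- turn_cup (a joint): How far the brass cup is turned clockwise seen from above, rad: 0 at the start, with its dogs in line with the slots; end stop at 1.25; light friction, no spring. The lugs have up to 0.2 rad of play between the dogs, so the insert may lead the cup by that much.

How it is judged:
On the way, in this order (a step that is already met when the one before it is completed fails the run):
1. the insert is in the opening and pushed down until its lugs are below the top plate (horizontal distance between lamp_insert and socket below 0.01 m and z of lamp_insert in the frame of socket below -0.042 m and value of joint carrier above 0.007 m), for 0.05 s.
2. the insert and the cup are turned clockwise by more than 40 degrees (value of joint turn_cup above 0.7 rad and z of lamp_insert in the frame of socket below -0.04 m), for 0.05 s.
At the end, for the whole second after the job is handed in: The insert is released and at rest in the lamp house, origin 40 mm or more under the top face, within 10 mm of the opening's axis, upright within 10 degrees; cup down more than 5 mm and turned clockwise more than 0.70 rad; lugs 0.65 rad or more out of line with the slots (all of step 2 and value of joint carrier above 0.005 m and horizontal distance between lamp_insert and socket below 0.01 m and angle between the x axis of lamp_insert and the x axis of socket, either way round above 0.65 rad and angle between lamp_insert's own z axis and vertical below 0.17 rad and linear speed of lamp_insert below 0.02 m/s); the robot touches nothing.
It also fails if it takes over 42 s, if anything falls off the work surface, if the arm or the gripper's body presses on something with over 40 N, if the wrist force passes 120 N, or if a joint passes its speed limit or range.

ROBOT

A 7-joint arm with a two-finger parallel gripper is mounted at the origin on the work surface. World frame = base frame: x ahead of the robot, y to its left, z up, the work surface at z = 0. Lengths are in m, angles in rad, forces in N, time in s.
With the tool pointing down it reaches from about 0.35 to 0.9 m from the base axis. Payload 8.1 kg.
Tool frame: the origin (TCP) lies where the fingers leave the gripper's body, on its centre line; the fingertips stand 66 mm ahead of it and the grasp point (between the pads) lies 47 mm ahead of it; z points along the fingers, y is the line along which they close (so a half turn about z gives the same grasp; the last joint's range is limited). The gripper opens to 92 mm and grips with 3 to 60 N. Pads are 19 mm wide; open, the fingers measure 130 mm over their backs; the gripper's body (75 mm by 190 mm) begins 47 mm behind the grasp point.
Start: joints at [1.211, 0.434, 0.025, 1.573, -0.012, 1.134, -0.075], TCP at [0.159, -0.605, 0.292] pointing down, gripper open.
Joint ranges: [-2.62, 2.62], [-0.44, 2.09], [-1.27, 1.32], [0.08, 2.57], [-1.32, 4.46], [0.12, 2], [-2.74, 2.74]. Speed limits (rad/s): [2.22, 2.22, 3.01, 3.01, 3.14, 3.14, 3.14].

INTERFACE

Orientations are given as a 3x3 rotation matrix whose columns are the frame's x, y, z axes.
In Python, from bench import bot, workorder, snapshot, get_obs gives the robot as it stands (bot), with the cameras as plain functions, the job (workorder) and the readings as plain functions.
- The arm moves only by the shell command python3 shift.py 'ROWS' [OPENING] [FORCE]. ROWS is a JSON list of rows, 1 to 5 of them, each written [[dx, dy, dz], [rx, ry, rz]]: dx, dy, dz in m, then a rotation vector rx, ry, rz in rad; each row shifts and turns the commanded pose from where the row before left it, along the tool's axes as they then stand; what a row does not reach is not made up. A row lasts 1/12 s, in which the tool goes at most 0.0417 m and 0.125 rad, less where a joint would pass 70% of its speed; a pose out of reach is approached as far as the arm can. OPENING is the opening from 0.0 (shut) to 1.0 (fully open), set as the command begins (- or left out keeps the last). The fingers move at their own pace and stop on an object; FORCE is the grip in N (left out, the last holds). Time passes only in rows, so rows that do not move let the fingers close. It prints the time, the measured TCP pose, the force, the opening and the grip force at its end. Input that does not fit is refused with a message, and nothing moves.
- get_obs(): the state, without advancing time (a new reading comes with each control period).
- snapshot(name): name is "scene" or "top" or "wrist"; returns a dict with "image" (480x640x3 uint8, blue, green, red), "camera_matrix" (3x3 intrinsics, pixels), "origin" and "rotation" of the camera in the world. Camera axes: x right, y down, z forward; pixel columns grow to the right and rows downward; lengths in m; the calibration is good to about 2 mm. The wrist camera is an equidistant fisheye: a pixel r from the principal point sees the ray r / f radians off the axis. A picture is of the moment at which its call begins. There is no depth.
- workorder.sign_off(): hands the job in; it is judged then, once.
The state is a dict: "time": time; "q": joint angles; "qd": joint speeds; "tau": joint torques, N m; "ee_pos": TCP position; "eef_rot": TCP orientation; "wrist_force": force on the tool from outside, world axes, zero at the start; "wrist_torque": the same for the moment, N m; "grip_width": opening from 0.0 (shut) to 1.0 (fully open); "gripper_force": force on a finger pad.
Only numpy, scipy, OpenCV 4.12 (cv2) and the standard library are available. Lean on these libraries where they do the work, as an engineer would, in place of code of your own. Each camera call takes 0.05 s, during which the arm holds its last target. There are 200 camera calls.

## Working session

There is one attempt and no reset: what is moved stays moved. The work goes in short steps, Python scripts to look and compute and a shell command to move; the robot and the scene stay as the last step left them, time stands still between calls to the robot, and variables do not carry over. Pictures are saved under pics/ and viewed, at most 10 in all, crops included, and the job is handed in when it is done.

```bash
mkdir -p pics && ls && python3 - <<'E'
from bench import bot, workorder, snapshot, get_obs
import cv2, numpy as np
o=get_obs(); print(o['time'],o['ee_pos'],o['eef_rot'])
for n in ("scene","top"):
    s=snapshot(n); cv2.imwrite(f"pics/{n}0.png",s["image"]); print(n,s["camera_matrix"].tolist(),s["origin"],np.round(s["rotation"],3).tolist())
E
```

```text
bench.py
pics
shift.py
0.0 [ 0.15856025 -0.60414688  0.29145782] [[ 9.67242958e-01  2.53851891e-01 -5.26444887e-04]
 [ 2.53852395e-01 -9.67241914e-01  1.42846418e-03]
 [-1.46581227e-04 -1.51531121e-03 -9.99998841e-01]]
scene [[444.88285328556594, 0.0, 320.11586688446084], [0.0, 444.88285328556594, 241.98857346684156], [0.0, 0.0, 1.0]] [1.03891123 0.11118254 0.65206506] [[-0.245, 0.725, -0.644], [0.97, 0.18, -0.166], [-0.004, -0.665, -0.747]]
top [[545.6650143596703, 0.0, 322.8775311875069], [0.0, 545.6650143596703, 236.1442804377978], [0.0, 0.0, 1.0]] [ 0.39613785 -0.04565983  0.94721641] [[-0.017, -0.983, 0.182], [-0.999, 0.022, 0.024], [-0.028, -0.182, -0.983]]
```

View pics/scene0.png

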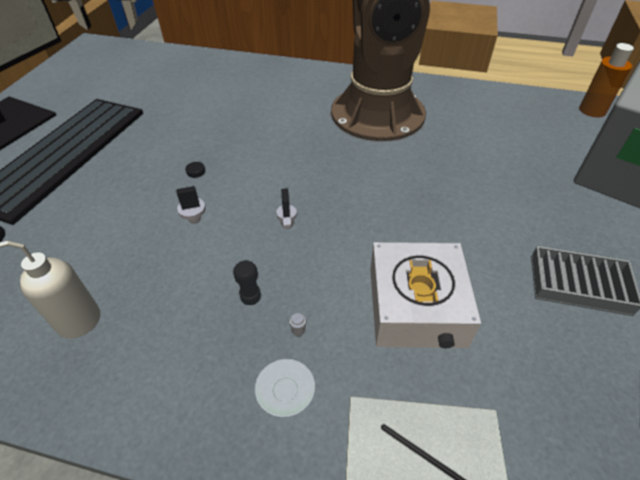

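View pics/top0.png

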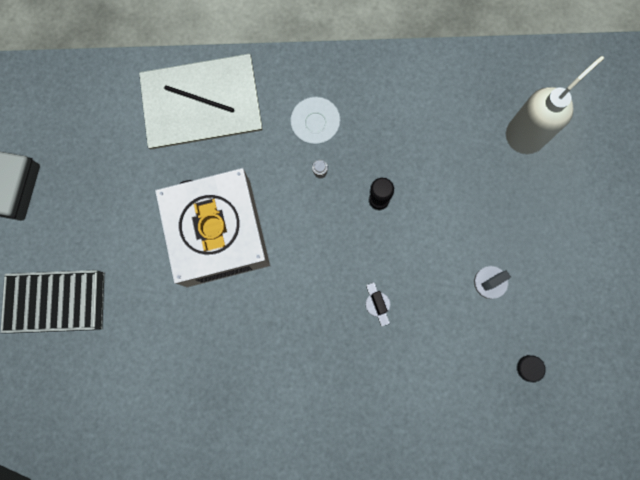

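The lugged insert is at top (378,303) and scene (286,210). The plain-flange plug is at top (492,282). The lamp house opening is at top (211,225) and scene (423,280). I'll enlarge those areas to pick points.

```bash
python3 - <<'E'
import cv2, numpy as np
t=cv2.imread("pics/top0.png"); s=cv2.imread("pics/scene0.png")
def c(im,x,y,w,h): 
    r=cv2.resize(im[y:y+h,x:x+w],(400,300),interpolation=cv2.INTER_CUBIC)
    for i in range(0,w,10): cv2.line(r,(int(i*400/w),0),(int(i*400/w),8 if i%50 else 16),(0,0,255),1)
    for i in range(0,h,10): cv2.line(r,(0,int(i*300/h)),(8 if i%50 else 16,int(i*300/h)),(0,0,255),1)
    return r
m=np.vstack([np.hstack([c(t,340,270,80,60),c(t,145,165,133,100)]),np.hstack([c(s,247,180,80,60),c(s,363,230,133,100)])])
cv2.imwrite("pics/m.png",m)
E
```

```text
(no output)
```

View pics/m.png

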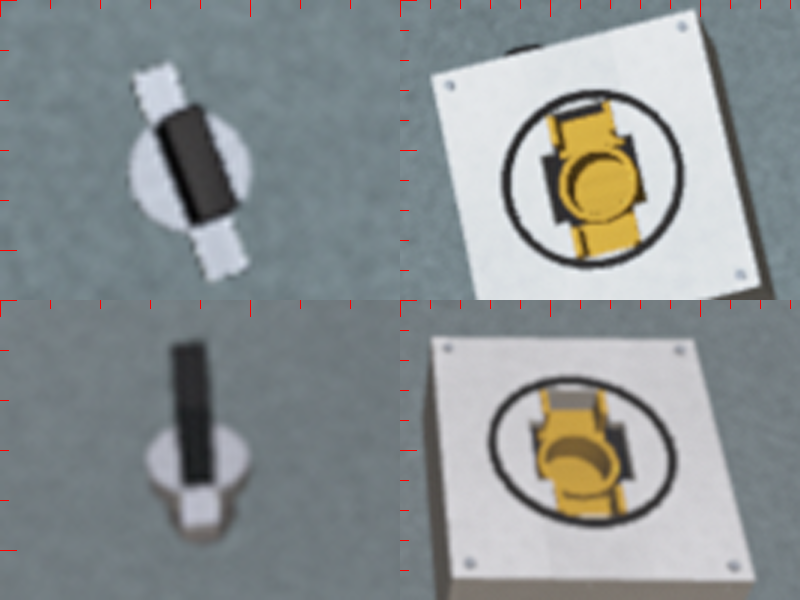

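```bash
cat > geo.py <<'E'
import numpy as np
K={'s':(444.883,320.116,241.989),'t':(545.665,322.878,236.144)}
from bench import bot, workorder, snapshot, get_obs
C={}
for k,n in (('s','scene'),('t','top')):
    s=snapshot(n); C[k]=(s['camera_matrix'],np.array(s['origin']),np.array(s['rotation']))
def ray(k,p):
    M,o,R=C[k]; d=R@np.linalg.solve(M,[p[0],p[1],1]); return o,d/np.linalg.norm(d)
def tri(rays):
    A=np.zeros((3,3));b=np.zeros(3)
    for o,d in rays: P=np.eye(3)-np.outer(d,d);A+=P;b+=P@o
    x=np.linalg.solve(A,b); return x,[np.linalg.norm((np.eye(3)-np.outer(d,d))@(x-o)) for o,d in rays]
def onz(k,p,z): o,d=ray(k,p); return o+d*(z-o[2])/d[2]
a=lambda x,y:(340+x/5,270+y/5)
b=lambda x,y:(145+(x-400)/3.0075,165+y/3.0075)
c=lambda x,y:(247+x/5,180+(y-300)/5)
d=lambda x,y:(363+(x-400)/3.0075,230+(y-300)/3.0075)
E
python3 - <<'E'
from geo import *
np.set_printoptions(precision=4,suppress=True)
print('bar top',tri([ray('t',a(201,164)),ray('s',c(190,376))]))
print('flange',tri([ray('t',a(191,170)),ray('s',c(197,458))]))
print('ring',tri([ray('t',b(593.5,179.5)),ray('s',d(583,452.5))]))
# screw match: test all
T=[b(450,86),b(682,27),b(740,274)];S=[d(447,349),d(679,351),d(734,567),d(469,564)]
for i,t in enumerate(T):
    for j,s in enumerate(S):
        x,r=tri([ray('t',t),ray('s',s)])
        if max(r)<.006: print('screw',i,j,x,r)
for p in T: print('T75',onz('t',p,.075))
for p in S: print('S75',onz('s',p,.075))
l1,l2=onz('t',a(155,69),.038),onz('t',a(229,274),.038); print('lugs',l1,l2,(l1+l2)/2,np.degrees(np.arctan2(*(l2-l1)[1::-1])),np.linalg.norm(l1-l2))
E
```

```text
bar top (array([ 0.4476, -0.1111,  0.0803]), [np.float64(0.0018320372815683723), np.float64(0.001832037281568412)])
flange (array([ 0.4482, -0.111 ,  0.0374]), [np.float64(0.0019357992165919974), np.float64(0.001935799216592008)])
ring (array([0.5814, 0.1642, 0.073 ]), [np.float64(0.0017460387597987138), np.float64(0.0017460387597986729)])
screw 0 2 [0.6359 0.2444 0.0746] [np.float64(0.0012513845364325767), np.float64(0.0012513845364325626)]
screw 1 0 [0.6304 0.091  0.1921] [np.float64(0.001955768698039553), np.float64(0.0019557686980395442)]
screw 1 3 [0.6663 0.1157 0.0748] [np.float64(0.0012903888735795212), np.float64(0.0012903888735795034)]
screw 2 0 [0.5272 0.0825 0.0747] [np.float64(0.0009764126645465954), np.float64(0.0009764126645465282)]
screw 2 3 [ 0.5531  0.113  -0.1022] [np.float64(0.005812446807053795), np.float64(0.005812446807053726)]
T75 [0.6358 0.243  0.075 ]
T75 [0.6664 0.1144 0.075 ]
T75 [0.5273 0.0814 0.075 ]
S75 [0.5272 0.0834 0.075 ]
S75 [0.4968 0.212  0.075 ]
S75 [0.6358 0.2456 0.075 ]
S75 [0.6661 0.117  0.075 ]
lugs [ 0.4823 -0.102   0.038 ] [ 0.4145 -0.124   0.038 ] [ 0.4484 -0.113   0.038 ] -162.0078225362277 0.07124335251515011
```

```bash
python3 shift.py '[[[0.029,-0.0287,0],[0,0,0]],[[0.029,-0.0287,0],[0,0,0]],[[0.029,-0.0287,0],[0,0,0]],[[0.029,-0.0287,0],[0,0,0]],[[0.029,-0.0287,0],[0,0,0]]]' 1.0 && python3 shift.py '[[[0.029,-0.0287,0],[0,0,0]],[[0.029,-0.0287,0],[0,0,0]],[[0.029,-0.0287,0],[0,0,0]],[[0.029,-0.0287,0],[0,0,0]],[[0.029,-0.0287,0],[0,0,0]]]' && python3 shift.py '[[[0.029,-0.0287,0],[0,0,0]],[[0.029,-0.0287,0],[0,0,0]],[[0.029,-0.0287,0],[0,0,0]],[[0.0285,-0.0287,0],[0,0,0]],[[0,0,0],[0,0,0]]]'; python3 -c "
from bench import bot, workorder, snapshot, get_obs
o=get_obs();print(o['q'],o['time'])"
```

```text
time: 0.62
ee_pos: [0.263, -0.4271, 0.2921]
eef_rot: [[0.967, 0.254, -0.0], [0.254, -0.967, -0.0], [-0.0, -0.0, -1.0]]
wrist_force: [1.0, 0.8, 1.3]
grip_width: 0.999
gripper_force: 0.0
time: 1.03
ee_pos: [0.3668, -0.2514, 0.2924]
eef_rot: [[0.967, 0.254, 0.0], [0.254, -0.967, -0.0], [0.0, 0.0, -1.0]]
wrist_force: [0.9, 0.1, 0.7]
grip_width: 1.0
gripper_force: 0.0
time: 1.45
ee_pos: [0.4523, -0.1052, 0.2927]
eef_rot: [[0.965, 0.263, 0.003], [0.263, -0.965, 0.003], [0.004, -0.002, -1.0]]
wrist_force: [0.2, -0.2, 0.7]
grip_width: 1.0
gripper_force: 0.0
[ 0.40191488  0.19708966 -0.33351592  1.92642771  0.07093798  1.02701593
 -1.26643478] 1.45
```

```bash
for i in 1; do python3 shift.py '[[[0,0,0.0036],[0,0,-0.123]],[[0,0,0.0036],[0,0,-0.123]],[[0,0,0.0036],[0,0,-0.123]],[[0,0,0.0036],[0,0,-0.123]],[[0,0,0.0036],[0,0,-0.123]]]' >/dev/null; python3 shift.py '[[[0,0,0.0036],[0,0,-0.123]],[[0,0,0.0036],[0,0,-0.123]],[[0,0,0.0036],[0,0,-0.123]],[[0,0,0.0036],[0,0,-0.123]],[[0,0,0.0036],[0,0,-0.123]]]' >/dev/null; python3 shift.py '[[[0,0,0.0036],[0,0,-0.123]],[[0,0,0.0036],[0,0,-0.123]],[[0,0,0.0036],[0,0,-0.123]],[[0,0,0.0036],[0,0,-0.123]],[[0,0,0.0036],[0,0,-0.123]]]' ; python3 shift.py '[[[0,0,0.0036],[0,0,-0.123]],[[0,0,0.0036],[0,0,-0.123]],[[0,0,0.0036],[0,0,-0.123]],[[0,0,0.0036],[0,0,-0.123]],[[0,0,0.0036],[0,0,-0.123]]]' >/dev/null; python3 shift.py '[[[0,0,0.0036],[0,0,-0.123]],[[0,0,0.0036],[0,0,-0.123]],[[0,0,0.0036],[0,0,-0.123]],[[0,0,0.0036],[0,0,-0.123]],[[0,0,0.0036],[0,0,-0.123]]]' >/dev/null; done; python3 shift.py '[[[0,0,0],[0,0,-0.123]],[[0,0,0],[0,0,0]],[[0,0,0],[0,0,0]]]'; python3 - <<'E'
from bench import bot, workorder, snapshot, get_obs
import cv2
import numpy as np
o=get_obs();print(o['q'],o['time'],o['ee_pos'],np.degrees(np.arctan2(o['eef_rot'][1][0],o['eef_rot'][0][0])))
s=snapshot('wrist');cv2.imwrite('pics/w1.png',s['image']);print(s['camera_matrix'],s['origin'],s['rotation'])
E
```

```text
time: 2.7
ee_pos: [0.4487, -0.1132, 0.238]
eef_rot: [[-0.511, 0.859, -0.0], [0.859, 0.511, -0.0], [0.0, -0.0, -1.0]]
wrist_force: [0.3, 0.2, 0.4]
grip_width: 1.002
gripper_force: 0.0
time: 3.78
ee_pos: [0.4488, -0.1132, 0.2021]
eef_rot: [[-0.953, -0.304, -0.0], [-0.304, 0.953, 0.0], [0.0, 0.001, -1.0]]
wrist_force: [-0.1, 0.6, 0.0]
grip_width: 1.001
gripper_force: 0.0
[ 0.84348169  0.43455251 -0.91640791  2.01393141  0.43929493  0.90167083
  1.57069972] 3.7833 [ 0.4487679  -0.11322672  0.20207575] -162.29950389158645
[[371.64829954   0.         314.36505804]
 [  0.         371.64829954 243.74904337]
 [  0.           0.           1.        ]] [ 0.38209432 -0.13337651  0.2945693 ] [[-3.04743034e-01  9.18802955e-01  2.50864131e-01]
 [ 9.52434530e-01  2.93875428e-01  8.06579096e-02]
 [ 3.85921805e-04  2.63511597e-01 -9.64656151e-01]]
```

View pics/w1.png

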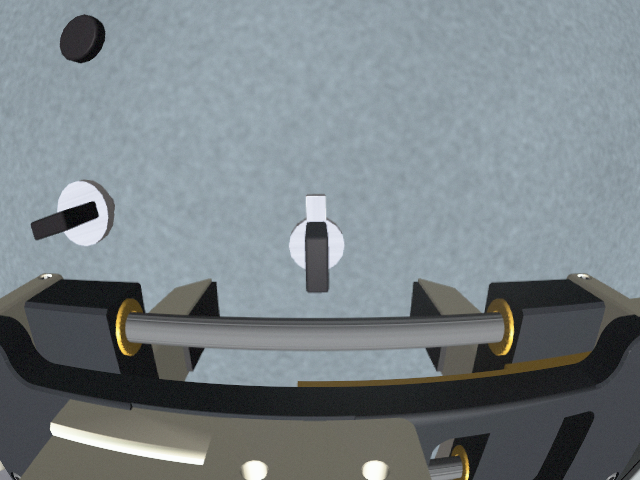

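Wrist view: the insert is centred between the fingers and aligned with them. Its bar spans columns 305–328 with its near top edge at row 292, and the far lug tip is at (316,195). I'll check these with the wrist calibration.

```bash
cat > wr.py <<'E'
import numpy as np
def wray(s,p):
    K=s['camera_matrix'];x=(p[0]-K[0][2])/K[0][0];y=(p[1]-K[1][2])/K[1][1];r=np.hypot(x,y)+1e-12
    d=np.array([np.sin(r)*x/r,np.sin(r)*y/r,np.cos(r)]);return np.array(s['origin']),np.array(s['rotation'])@d
def wz(s,p,z): o,d=wray(s,p);return o+d*(z-o[2])/d[2]
E
python3 - <<'E'
from bench import bot, workorder, snapshot, get_obs
from wr import *
import cv2
s=snapshot('wrist');o=get_obs();R=np.array(o['eef_rot']);t=np.array(o['ee_pos'])
for n,p,z in (('lugtip',(316,195),.038),('bar near top edge',(317,292),.084),('bar far top edge',(317,239),.084),('flange L',(289.5,246),.038),('flange R',(344,246),.038)):
    w=wz(s,p,z);print(n,w.round(4),'tool',(R.T@(w-t)).round(4))
g=s['image'][180:300,317,:].mean(1);print(g.astype(int).tolist())
E
```

```text
lugtip [ 0.4152 -0.1215  0.038 ] tool [0.0347 0.0023 0.1643]
bar near top edge [ 0.4657 -0.1049  0.084 ] tool [-0.0185  0.0028  0.1183]
bar far top edge [ 0.4338 -0.1151  0.084 ] tool [0.015  0.0027 0.1183]
flange L [ 0.456  -0.1284  0.038 ] tool [-0.0021 -0.0167  0.1643]
flange R [ 0.4441 -0.0911  0.038 ] tool [-0.0021  0.0225  0.1643]
[159, 160, 162, 163, 166, 165, 168, 166, 163, 160, 160, 162, 162, 150, 107, 125, 225, 227, 225, 227, 226, 227, 226, 229, 225, 228, 228, 228, 226, 228, 228, 228, 228, 227, 229, 228, 229, 228, 229, 229, 214, 158, 51, 52, 47, 51, 48, 47, 48, 51, 48, 48, 49, 43, 49, 46, 51, 58, 65, 81, 88, 87, 88, 83, 84, 83, 85, 83, 83, 88, 82, 86, 84, 85, 82, 84, 83, 84, 80, 83, 82, 80, 84, 80, 84, 80, 83, 82, 83, 81, 78, 79, 79, 78, 77, 74, 76, 75, 74, 74, 76, 74, 73, 76, 73, 70, 69, 70, 71, 71, 72, 64, 118, 157, 157, 156, 157, 159, 161, 160]
```

```bash
python3 shift.py '[[[-0.001,0.0022,0.0195],[0,0,0]],[[0,0,0.0195],[0,0,0]],[[0,0,0.0195],[0,0,0]],[[0,0,0.019],[0,0,0]],[[0,0,0],[0,0,0]]]' && python3 shift.py '[[[0,0,0],[0,0,0]],[[0,0,0],[0,0,0]],[[0,0,0],[0,0,0]],[[0,0,0],[0,0,0]],[[0,0,0],[0,0,0]]]' 0.0 50 && python3 shift.py '[[[0,0,0],[0,0,0]],[[0,0,0],[0,0,0]],[[0,0,0],[0,0,0]],[[0,0,0],[0,0,0]],[[0,0,0],[0,0,0]]]'
```

```text
time: 4.3
ee_pos: [0.4476, -0.1106, 0.1223]
eef_rot: [[-0.952, -0.306, -0.004], [-0.306, 0.952, 0.001], [0.004, 0.002, -1.0]]
wrist_force: [-1.0, 0.4, -1.1]
grip_width: 0.997
gripper_force: 0.0
time: 4.72
ee_pos: [0.4496, -0.1107, 0.1255]
eef_rot: [[-0.952, -0.307, 0.001], [-0.307, 0.952, -0.001], [-0.001, -0.001, -1.0]]
wrist_force: [0.2, 0.2, -0.2]
grip_width: 0.686
gripper_force: 0.0
time: 5.13
ee_pos: [0.4492, -0.1106, 0.1247]
eef_rot: [[-0.951, -0.308, -0.0], [-0.308, 0.951, -0.0], [0.0, -0.0, -1.0]]
wrist_force: [0.2, 0.3, -0.1]
grip_width: 0.327
gripper_force: 0.0
```

```bash
python3 shift.py '[[[0,0,0],[0,0,0]],[[0,0,0],[0,0,0]],[[0,0,0],[0,0,0]],[[0,0,0],[0,0,0]],[[0,0,0],[0,0,0]]]' && python3 shift.py '[[[0,0,-0.002],[0,0,0]],[[0,0,-0.03],[0,0,0]],[[0,0,-0.04],[0,0,0]],[[0,0,-0.035],[0,0,0]],[[0,0,0],[0,0,0]]]'
```

```text
time: 5.55
ee_pos: [0.4491, -0.1105, 0.1246]
eef_rot: [[-0.951, -0.308, -0.0], [-0.308, 0.951, 0.0], [0.0, 0.0, -1.0]]
wrist_force: [0.4, 0.2, -0.9]
grip_width: 0.15
gripper_force: 49.9
time: 5.97
ee_pos: [0.452, -0.1098, 0.2374]
eef_rot: [[-0.951, -0.309, 0.008], [-0.309, 0.951, -0.002], [-0.007, -0.004, -1.0]]
wrist_force: [2.1, -0.2, -0.7]
grip_width: 0.147
gripper_force: 49.9
```

```bash
python3 shift.py '[[[-0.0263,0.0275,0],[0,0,0]],[[-0.0263,0.0275,0],[0,0,0]],[[-0.0263,0.0275,0],[0,0,0]],[[-0.0263,0.0275,0],[0,0,0]],[[-0.0263,0.0275,0],[0,0,0]]]' && python3 shift.py '[[[-0.0263,0.0275,0],[0,0,0]],[[-0.0263,0.0275,0],[0,0,0]],[[-0.0263,0.0275,0],[0,0,0.079]],[[0,0,0],[0,0,0]],[[0,0,0],[0,0,0]]]' && python3 shift.py '[[[0,0,0],[0,0,0]],[[0,0,0],[0,0,0]]]' && python3 - <<'E'
from bench import bot, workorder, snapshot, get_obs
import cv2
o=get_obs();print(o['q'],o['time'],o['ee_pos'])
s=snapshot('wrist');cv2.imwrite('pics/w2.png',s['image'])
E
```

```text
time: 6.38
ee_pos: [0.5322, 0.0622, 0.2314]
eef_rot: [[-0.952, -0.307, -0.0], [-0.307, 0.952, -0.0], [0.001, -0.0, -1.0]]
wrist_force: [0.7, -0.8, -1.4]
grip_width: 0.145
gripper_force: 49.9
time: 6.8
ee_pos: [0.5812, 0.1671, 0.2313]
eef_rot: [[-0.972, -0.236, -0.001], [-0.236, 0.972, 0.001], [0.0, 0.002, -1.0]]
wrist_force: [-0.3, -1.1, -1.1]
grip_width: 0.151
gripper_force: 49.9
time: 6.97
ee_pos: [0.5814, 0.1621, 0.2312]
eef_rot: [[-0.973, -0.231, -0.001], [-0.231, 0.973, -0.001], [0.001, -0.001, -1.0]]
wrist_force: [0.7, -0.3, -1.6]
grip_width: 0.147
gripper_force: 49.9
[ 0.1909212   0.59985504 -0.84075026  1.65237449  0.48864832  1.11399242
  1.0188677 ] 6.9667 [0.58137802 0.1621206  0.23121848]
```

View pics/w2.png

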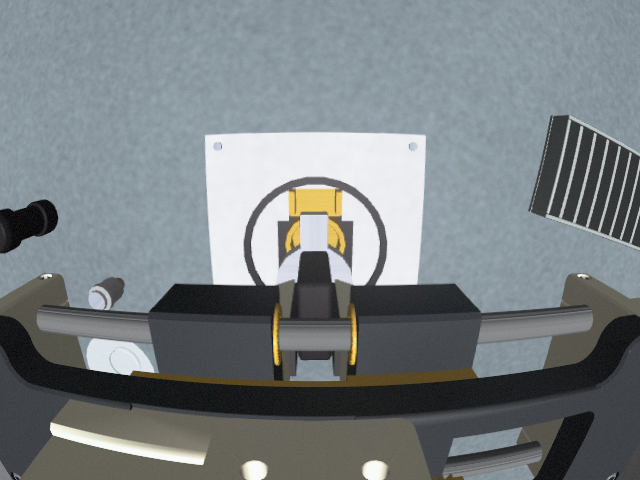

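Wrist view: the held insert's lug (columns 301–328, tip at row 212) is in line with the slot (287–342). The ring spans columns 245–386, with its far edge at row 178, and the two screws are at (218,146) and (413,146). I'll compute the remaining offset in the tool frame.

```bash
python3 - <<'E'
from bench import bot, workorder, snapshot, get_obs
from wr import *
s=snapshot('wrist');o=get_obs();R=np.array(o['eef_rot']);t=np.array(o['ee_pos'])
print(t,o['eef_rot'])
T=lambda p,z:(R.T@(wz(s,p,z)-t)).round(4)
a,b=T((217.5,146),.075),T((413,146),.075)
print('screws tool',a,b,'yaw',np.degrees(np.arctan2((a-b)[0],(a-b)[1])),'world',wz(s,(217.5,146),.075),wz(s,(413,146),.075))
print('house centre x from screws',(a+b)[:2]/2-[0.0715,0])
print('ring L,R,far',T((245,243),.075),T((386,243),.075),T((315.5,178),.075))
h=t[2]-.1246+.038
print('lug tip',T((314.5,212.5),h),'L',T((301,220),h),'R',T((328,220),h))
E
```

```text
[0.58154485 0.16188193 0.23154312] [[-9.73147166e-01 -2.30183635e-01 -2.94622871e-04]
 [-2.30183232e-01  9.73146770e-01 -1.02182262e-03]
 [ 5.21918140e-04 -9.26566544e-04 -9.99999435e-01]]
screws tool [ 0.0704 -0.0645  0.1566] [0.0706 0.0679 0.1565] yaw -179.91345054994966 world [0.52784794 0.08277573 0.075     ] [0.49719303 0.2115678  0.075     ]
house centre x from screws [-0.001   0.0017]
ring L,R,far [ 0.0023 -0.0475  0.1566] [0.0025 0.0515 0.1565] [0.0475 0.0019 0.1566]
lug tip [0.0368 0.0012 0.0866] L [ 0.033  -0.0054  0.0866] R [0.0331 0.0079 0.0866]
```

```bash
python3 shift.py '[[[-0.0015,0.001,0.01],[0,0,0]],[[0,0,0.015],[0,0,0]],[[0,0,0.015],[0,0,0]],[[0,0,0.015],[0,0,0]],[[0,0,0.01],[0,0,0]]]' && python3 shift.py '[[[0,0,0.004],[0,0,0]],[[0,0,0.004],[0,0,0]],[[0,0,0.003],[0,0,0]],[[0,0,0],[0,0,0]],[[0,0,0],[0,0,0]]]'
```

```text
time: 7.48
ee_pos: [0.5824, 0.1637, 0.1648]
eef_rot: [[-0.973, -0.231, -0.001], [-0.231, 0.973, -0.001], [0.002, -0.001, -1.0]]
wrist_force: [-1.0, -0.9, 1.5]
grip_width: 0.15
gripper_force: 49.9
time: 7.9
ee_pos: [0.5829, 0.1647, 0.1562]
eef_rot: [[-0.973, -0.232, 0.0], [-0.232, 0.973, -0.0], [-0.0, -0.001, -1.0]]
wrist_force: [-1.5, -3.1, 3.8]
grip_width: 0.148
gripper_force: 49.9
```

```bash
python3 shift.py '[[[0,0,0.003],[0,0,0]],[[0,0,0.003],[0,0,0]],[[0,0,0.001],[0,0,0]],[[0,0,0],[0,0,0]],[[0,0,0],[0,0,0]]]' && python3 -c "
from bench import bot, workorder, snapshot, get_obs
o=get_obs();print(o['ee_pos'],o['wrist_force'],o['wrist_torque'])"
```

```text
time: 8.32
ee_pos: [0.5852, 0.1657, 0.1535]
eef_rot: [[-0.973, -0.231, 0.007], [-0.231, 0.973, 0.001], [-0.007, -0.001, -1.0]]
wrist_force: [-4.9, -8.5, 36.1]
grip_width: 0.147
gripper_force: 50.1
[0.5852448  0.16573149 0.15346633] [-4.88406834 -8.47965083 36.14140404] [-1.9613537   1.25637803  0.03550867]
```

```bash
python3 - <<'E'
from bench import bot, workorder, snapshot, get_obs
import cv2, numpy as np
s=snapshot('scene')['image'];t=snapshot('top')['image'];w=snapshot('wrist')['image']
c=lambda im,x,y,w,h,W,H:cv2.resize(im[y:y+h,x:x+w],(W,H),interpolation=cv2.INTER_CUBIC)
m=np.vstack([np.hstack([c(s,363,215,133,100,400,300),c(t,145,165,133,100,400,300)]),c(w,186,130,260,195,800,600)[100:400]])
cv2.imwrite('pics/m2.png',m)
E
```

```text
(no output)
```

View pics/m2.png

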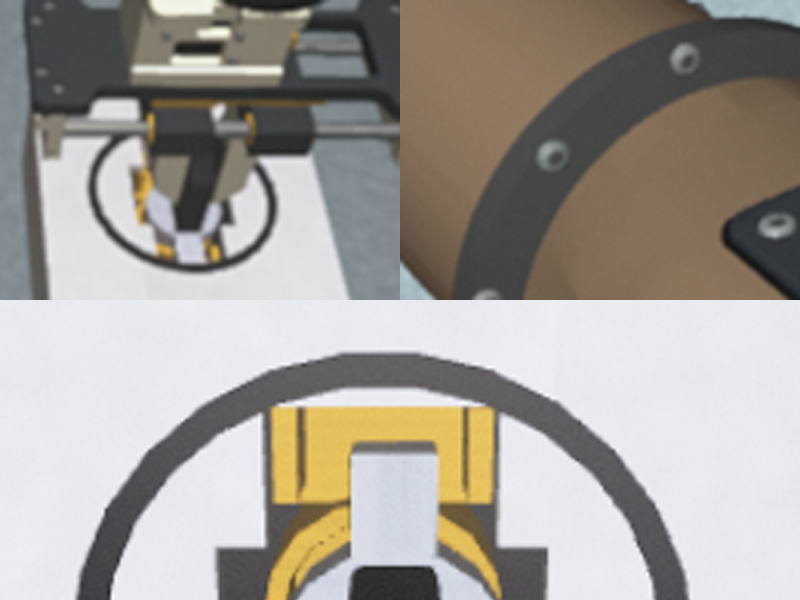

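The wrist view shows the lug between the dogs in the slot, with side gaps. The push stopped at 36 N with the TCP at 0.1535, 4 mm above where it should be when home. I'll compare lug edges in the wrist image before and after to see if the insert slipped in the grip.

```bash
python3 - <<'E'
from bench import bot, workorder, snapshot, get_obs
import cv2, numpy as np
from wr import *
s=snapshot('wrist');w=s['image'];cv2.imwrite('pics/w3.png',w);w2=cv2.imread('pics/w2.png')
for n,im in(('before',w2),('now',w)):
    b=im[:,:,0].astype(int);
    print(n,'row230',b[230,292:338].tolist());print(' col314',b[204:262,314].tolist())
    print(' row340',b[340,280:350].tolist());print(' col317 bot',b[345:385,317].tolist())
o=get_obs();print(o['ee_pos'],o['wrist_force'])
E
```

```text
before row230 [97, 98, 94, 89, 91, 97, 95, 96, 222, 234, 234, 235, 235, 234, 235, 234, 233, 232, 230, 231, 230, 230, 231, 230, 231, 229, 229, 230, 231, 231, 231, 233, 232, 231, 229, 193, 134, 94, 92, 98, 96, 96, 85, 92, 94, 96]
 col314 [101, 99, 100, 98, 99, 99, 100, 101, 105, 108, 128, 235, 232, 231, 230, 231, 229, 230, 229, 230, 229, 231, 230, 230, 231, 231, 231, 231, 230, 229, 232, 231, 231, 231, 230, 231, 230, 232, 231, 231, 230, 230, 230, 229, 231, 231, 229, 90, 52, 52, 53, 56, 57, 55, 48, 52, 54, 47]
 row340 [140, 141, 143, 140, 142, 143, 142, 141, 141, 143, 142, 141, 142, 142, 139, 142, 142, 141, 142, 138, 140, 141, 138, 139, 142, 140, 141, 141, 142, 139, 141, 143, 139, 141, 140, 143, 142, 140, 141, 139, 143, 141, 140, 140, 142, 142, 142, 142, 140, 142, 142, 142, 143, 139, 144, 142, 142, 142, 144, 140, 140, 141, 139, 140, 139, 145, 142, 139, 142, 141]
 col317 bot [137, 136, 133, 133, 123, 102, 66, 59, 58, 55, 53, 54, 53, 52, 45, 152, 155, 154, 148, 152, 151, 150, 151, 154, 155, 155, 151, 154, 154, 156, 161, 165, 162, 159, 160, 162, 70, 37, 35, 32]
now row230 [57, 58, 67, 73, 7
[... 401 characters left out ...]
26, 227, 227, 226, 206, 48, 48, 46, 49, 46, 50, 44, 48, 50, 42, 43, 42, 43]
 row340 [139, 137, 136, 140, 137, 137, 138, 139, 137, 138, 137, 137, 137, 136, 137, 137, 138, 138, 136, 136, 136, 136, 137, 139, 139, 136, 137, 137, 137, 136, 137, 135, 136, 137, 137, 140, 138, 133, 136, 137, 136, 136, 137, 136, 137, 133, 135, 139, 138, 135, 137, 138, 135, 137, 136, 137, 136, 138, 139, 135, 137, 137, 137, 136, 139, 136, 136, 139, 134, 138]
 col317 bot [137, 131, 127, 131, 117, 106, 63, 52, 52, 50, 51, 52, 52, 50, 45, 32, 48, 57, 55, 55, 53, 53, 55, 140, 229, 238, 237, 238, 239, 239, 239, 238, 239, 239, 238, 238, 103, 33, 40, 37]
[0.58524787 0.16571598 0.15348481] [-6.14019635 -7.38617947 35.33401024]
```

```bash
python3 - <<'E'
from bench import bot, workorder, snapshot, get_obs
import numpy as np
from scipy.optimize import least_squares
s=snapshot('wrist');o=get_obs();R=np.array(o['eef_rot']);t=np.array(o['ee_pos'])
K=s['camera_matrix'];Rc=np.array(s['rotation']);oc=np.array(s['origin'])
def row(p):
    c=Rc.T@(R@p+t-oc);th=np.arctan2(np.hypot(c[0],c[1]),c[2]);return K[1][2]+K[1][1]*th*c[1]/np.hypot(c[0],c[1])
G=np.array([0,0,.047])
def pts(dx,dz,th):  # insert feature points in tool, z down
    P=[np.array([x,0,.1246-z]) for x,z in((.036,.038),(.018,.038),(-.018,.084))]
    c,s_=np.cos(th),np.sin(th);M=np.array([[c,0,s_],[0,1,0],[-s_,0,c]])
    return [row(M@(p-G)+G+[dx,0,dz]) for p in P]
for n,ob in(('before',(214.7,251,360)),('now',(212.0,248.8,368))):
    r=least_squares(lambda v:np.array(pts(*v))-ob,[0,0,0],x_scale=[.001,.001,.01]);print(n,r.x[:2]*1e3,'mm',np.degrees(r.x[2]),'deg',r.cost)
print(pts(0,0,0),pts(0,-.004,0),pts(.001,0,0),pts(0,0,.05))
E
```

```text
before [ 3.88410201 -4.2915672 ] mm -5.749350278720517 deg 8.481832452936319e-27
now [ 1.38875436 -7.38072647] mm 1.552867689006601 deg 4.0389678347315804e-27
[np.float64(213.83289180707075), np.float64(249.15492063043988), np.float64(361.2630150577243)] [np.float64(215.37725234053337), np.float64(251.41580406521877), np.float64(366.50683850477884)] [np.float64(211.82659559542114), np.float64(247.2365869819932), np.float64(359.30980356126264)] [np.float64(210.61632489254606), np.float64(245.90704845925177), np.float64(360.68020755883197)]
```

The change fits the insert seating on the stop and then sliding about 4 mm up in the fingers. I'll ease the push, then turn.

```bash
python3 shift.py '[[[0,0,-0.0025],[0,0,0]],[[0,0,0],[0,0,0]],[[0,0,0],[0,0,0]]]' - 60 && python3 shift.py '[[[0,0,0],[0,0,0.08]],[[0,0,0],[0,0,0.08]],[[0,0,0],[0,0,0.08]],[[0,0,0],[0,0,0.08]],[[0,0,0],[0,0,0]]]' && python3 -c "
from bench import bot, workorder, snapshot, get_obs
o=get_obs();print(o['ee_pos'],o['wrist_force'],o['wrist_torque'],o['q'])"
```

```text
time: 8.82
ee_pos: [0.585, 0.1654, 0.1539]
eef_rot: [[-0.973, -0.231, 0.006], [-0.231, 0.973, 0.001], [-0.006, -0.0, -1.0]]
wrist_force: [-0.0, -3.9, 15.7]
grip_width: 0.147
gripper_force: 60.0
time: 9.23
ee_pos: [0.5854, 0.1655, 0.154]
eef_rot: [[-0.996, 0.091, 0.007], [0.091, 0.996, 0.001], [-0.007, 0.002, -1.0]]
wrist_force: [2.0, -3.8, 13.1]
grip_width: 0.15
gripper_force: 60.0
[0.5854191  0.16553669 0.15395148] [ 1.95967448 -3.82759448 13.08529845] [-0.74448413 -0.6403407   0.02349755] [ 0.10521098  0.65616082 -0.70784756  1.72678561  0.51395358  0.94519181
  0.67229313]
```

```bash
python3 shift.py '[[[0.001,-0.0005,0],[0,0,0.09]],[[0.001,-0.0005,0],[0,0,0.09]],[[0,0,0],[0,0,0.09]],[[0,0,0],[0,0,0.09]],[[0,0,0],[0,0,0]]]' && python3 shift.py '[[[0,0,0],[0,0,0.09]],[[0,0,0],[0,0,0.09]],[[0,0,0],[0,0,0.09]],[[0,0,0],[0,0,0.09]],[[0,0,0],[0,0,0.05]]]' && python3 shift.py '[[[0,0,0],[0,0,0.05]],[[0,0,0],[0,0,0]],[[0,0,0],[0,0,0]]]' && python3 - <<'E'
from bench import bot, workorder, snapshot, get_obs
import cv2,numpy as np
o=get_obs();print(o['ee_pos'],o['wrist_force'],o['wrist_torque'],o['q'])
s=snapshot('scene')['image'];w=snapshot('wrist')['image']
c=lambda im,x,y,w,h,W,H:cv2.resize(im[y:y+h,x:x+w],(W,H),interpolation=cv2.INTER_CUBIC)
cv2.imwrite('pics/m3.png',np.hstack([c(s,363,215,100,100,400,400),c(w,225,150,180,180,400,400)]))
E
```

```text
time: 9.65
ee_pos: [0.5845, 0.1642, 0.154]
eef_rot: [[-0.899, 0.437, 0.009], [0.437, 0.899, 0.001], [-0.007, 0.005, -1.0]]
wrist_force: [5.6, -3.1, 10.5]
grip_width: 0.148
gripper_force: 60.0
time: 10.07
ee_pos: [0.5847, 0.1631, 0.154]
eef_rot: [[-0.65, 0.759, 0.009], [0.759, 0.651, -0.0], [-0.006, 0.006, -1.0]]
wrist_force: [5.0, -6.5, 12.4]
grip_width: 0.151
gripper_force: 60.0
time: 10.32
ee_pos: [0.5845, 0.1632, 0.1539]
eef_rot: [[-0.615, 0.788, 0.008], [0.788, 0.615, -0.0], [-0.005, 0.006, -1.0]]
wrist_force: [4.4, -5.8, 12.9]
grip_width: 0.147
gripper_force: 60.0
[0.5844552  0.16319732 0.15394992] [ 4.40828245 -5.79792856 12.89061655] [-2.02206085 -1.55310209 -0.00300214] [-0.0196666   0.59997914 -0.50273868  1.74299151  0.36452888  0.88431019
 -0.01791298]
```

View pics/m3.png

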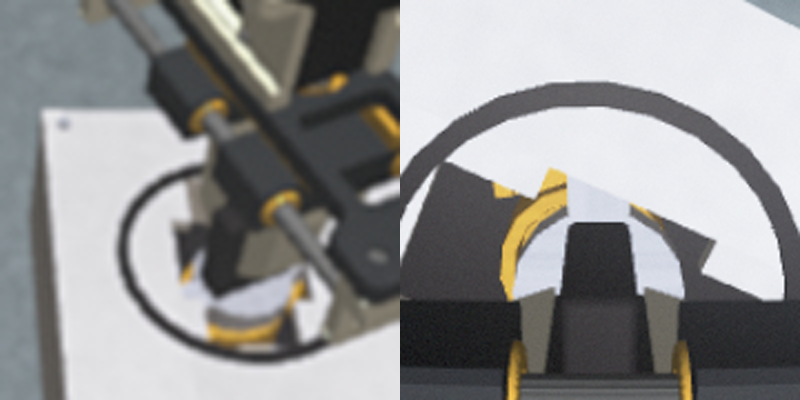

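The insert is turned about 65°. The lug runs under the plate and the dogs have turned with it. I'll ease up, release and withdraw.

```bash
python3 shift.py '[[[0,0,-0.003],[0,0,0]],[[0,0,-0.003],[0,0,0]],[[0,0,0],[0,0,0]],[[0,0,0],[0,0,0]]]' && python3 shift.py '[[[0,0,0],[0,0,0]],[[0,0,0],[0,0,0]],[[0,0,0],[0,0,0]],[[0,0,0],[0,0,0]],[[0,0,0],[0,0,0]]]' 0.6 && python3 shift.py '[[[0,0,0],[0,0,0]],[[0,0,0],[0,0,0]]]' && python3 shift.py '[[[0,0,-0.02],[0,0,0]],[[0,0,-0.03],[0,0,0]],[[0,0,-0.03],[0,0,0]],[[0,0,-0.03],[0,0,0]],[[0,0,0],[0,0,0]]]' && python3 shift.py '[[[0.03,0,-0.01],[0,0,0]],[[0.03,0,0],[0,0,0]],[[0.03,0,0],[0,0,0]],[[0,0,0],[0,0,0]],[[0,0,0],[0,0,0]]]'; python3 - <<'E'
from bench import bot, workorder, snapshot, get_obs
import cv2,numpy as np
s=snapshot('scene')['image'];w=snapshot('wrist')['image']
c=lambda im,x,y,w,h,W,H:cv2.resize(im[y:y+h,x:x+w],(W,H),interpolation=cv2.INTER_CUBIC)
cv2.imwrite('pics/m4.png',np.hstack([c(s,363,215,133,133,400,400),c(w,0,0,640,480,400,400)]));cv2.imwrite('pics/w4.png',w)
E
```

```text
time: 10.75
ee_pos: [0.5833, 0.1636, 0.1555]
eef_rot: [[-0.616, 0.788, 0.004], [0.788, 0.616, 0.001], [-0.001, 0.004, -1.0]]
wrist_force: [16.2, 1.2, -28.3]
grip_width: 0.145
gripper_force: 59.9
time: 11.17
ee_pos: [0.5807, 0.1646, 0.1577]
eef_rot: [[-0.617, 0.787, 0.001], [0.787, 0.617, 0.0], [-0.0, 0.001, -1.0]]
wrist_force: [0.4, 0.1, 0.1]
grip_width: 0.462
gripper_force: 0.0
time: 11.33
ee_pos: [0.5807, 0.1643, 0.1574]
eef_rot: [[-0.617, 0.787, 0.0], [0.787, 0.617, 0.0], [-0.0, 0.0, -1.0]]
wrist_force: [-0.2, 0.1, -0.2]
grip_width: 0.582
gripper_force: 0.0
time: 11.75
ee_pos: [0.5827, 0.1657, 0.2735]
eef_rot: [[-0.617, 0.787, 0.008], [0.787, 0.617, 0.003], [-0.003, 0.009, -1.0]]
wrist_force: [0.3, 0.9, -0.2]
grip_width: 0.598
gripper_force: 0.0
time: 12.17
ee_pos: [0.5239, 0.2369, 0.2776]
eef_rot: [[-0.62, 0.784, 0.0], [0.784, 0.62, 0.001], [0.0, 0.001, -1.0]]
wrist_force: [0.0, -0.4, 0.1]
grip_width: 0.602
gripper_force: 0.0
```

View pics/m4.png

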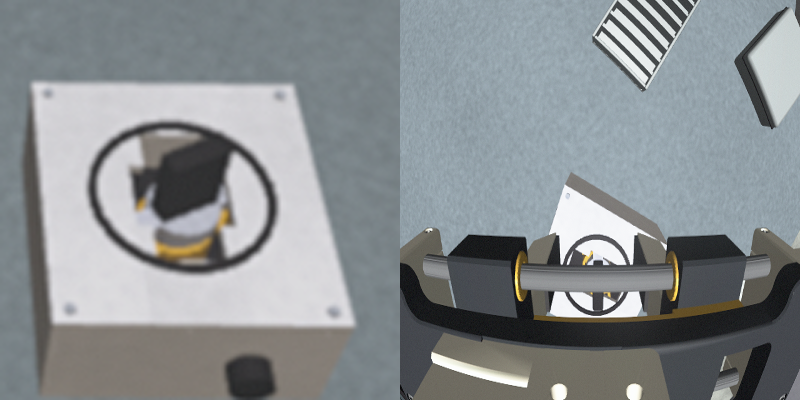

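Scene view: the insert stands in the opening with its bar turned. I'll back the arm away to get a clear view and check tilt and yaw.

```bash
python3 shift.py '[[[-0.04,0,-0.01],[0,0,0]],[[-0.04,0,-0.005],[0,0,0]],[[-0.04,0,0],[0,0,0]],[[-0.04,0,0],[0,0,0]],[[-0.02,0,0],[0,0,0]]]' >/dev/null; python3 shift.py '[[[0,0,0],[0,0,0]],[[0,0,0],[0,0,0]],[[0,0,0],[0,0,0]]]'; python3 - <<'E'
from bench import bot, workorder, snapshot, get_obs
import cv2,numpy as np
from wr import *
S=snapshot('scene');W=snapshot('wrist');s,w=S['image'],W['image']
import pickle;pickle.dump((S,W),open('sw.pkl','wb'))
def pix(p):
    c=np.array(W['rotation']).T@(np.array(p)-W['origin']);th=np.arctan2(np.hypot(c[0],c[1]),c[2]);K=W['camera_matrix'];return K[:2,2]+K[0][0]*th*c[:2]/np.hypot(c[0],c[1])
u,v=pix([.5815,.164,.1]).astype(int);print(u,v)
x0,y0=max(0,min(u-66,507)),max(0,min(v-66,347));print(x0,y0)
c=lambda im,x,y:cv2.resize(im[y:y+133,x:x+133],(400,400),interpolation=cv2.INTER_CUBIC)
cv2.imwrite('pics/m5.png',np.hstack([c(s,363,215),c(w,x0,y0)]))
E
```

```text
time: 12.93
ee_pos: [0.636, 0.0932, 0.2918]
eef_rot: [[-0.616, 0.787, -0.001], [0.787, 0.616, 0.0], [0.001, -0.0, -1.0]]
wrist_force: [-0.2, 0.8, -0.2]
grip_width: 0.599
gripper_force: 0.0
313 122
247 56
```

View pics/m5.png

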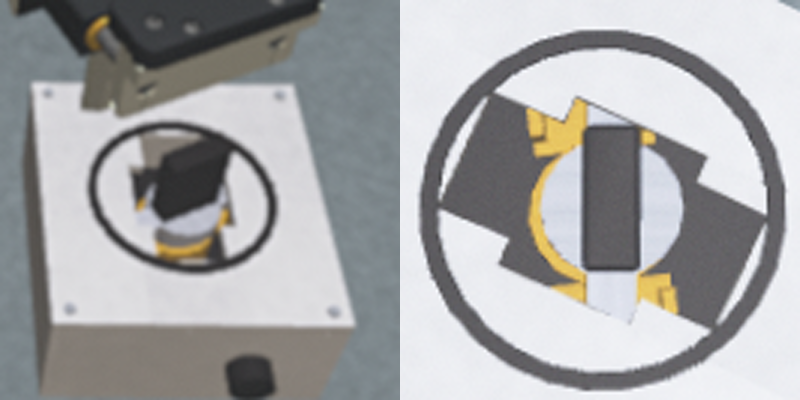

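Wrist view: the bar is upright in the ring, with its top centred at (611,198), the ring centre at (602,210) and the flange spanning columns 540–684. The lugs lie under the plate, clear of the slots, and the dogs sit around the lugs. I'll check tilt and offset numerically.

```bash
python3 - <<'E'
import pickle,numpy as np
from wr import *
from geo import tri
S,W=pickle.load(open('sw.pkl','rb'))
wp=lambda x,y:(247+(x-400)*133/400,56+y*133/400)
sp=lambda x,y:(363+x*133/400,215+y*133/400)
def sray(p): d=np.array(S['rotation'])@np.linalg.solve(S['camera_matrix'],[p[0],p[1],1]);return np.array(S['origin']),d/np.linalg.norm(d)
c=wz(W,wp(602,210),.075);print('ring',c)
f=[wz(W,wp(x,205),.069) for x in(541,684)];print('flange mid (across bar)',(f[0]+f[1])/2,np.linalg.norm(f[0]-f[1]))
for z in(.111,.115,.119):
    b=[wz(W,wp(*p),z) for p in((585,126),(639,126),(638,270),(584,270))];m=np.mean(b,0)
    print(z,m,'off',(m-c)[:2],'len',np.linalg.norm(b[1]-b[2]),'wid',np.linalg.norm(b[0]-b[1]),'yaw',np.degrees(np.arctan2(*(b[1]-b[2])[1::-1])))
print('tri',tri([wray(W,wp(611.5,198)),sray(sp(197,154))]))
E
```

```text
ring [0.58290846 0.1633995  0.075     ]
flange mid (across bar) [0.58405653 0.16666915 0.069     ] 0.039802789539146746
0.111 [0.5839931  0.16578167 0.111     ] off [0.00108464 0.00238217] len 0.03544898066287258 wid 0.012988872755841508 yaw 127.87720826538664
0.115 [0.58412305 0.16556809 0.115     ] off [0.00121459 0.00216859] len 0.03493076621207477 wid 0.012798993627139337 yaw 127.87720826538644
0.119 [0.58425301 0.1653545  0.119     ] off [0.00134455 0.00195501] len 0.03441255176127712 wid 0.012609114498437095 yaw 127.87720826538649
tri (array([0.58418801, 0.16591835, 0.11470545]), [np.float64(0.00040508575174467624), np.float64(0.0004050857517447003)])
```

The bar top triangulates to z 0.1147, which puts the origin 44.3 mm below the top face. The insert is 2.5 mm off axis, nearly upright and turned 65.5°, so it's locked and I'm handing in.

```bash
python3 -c "
from bench import bot, workorder, snapshot, get_obs
print(workorder.sign_off())"
```

```text
the job is handed in; nothing more can be done
None
```

The job is handed in: the lamp insert measured as locked and upright in the lamp house, turned about 65° clockwise with its origin about 44 mm below the top face, and the arm was clear; no verdict came back.

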